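# Slide out the riser's wing shelf to the mark and hold it

## Robot

A 6-joint arm with a two-finger parallel gripper is mounted at the origin on the work surface. World frame = base frame: x ahead of the robot, y to its left, z up, the work surface at z = 0. Lengths are in mm, angles in rad, forces in N, time in s.
With the tool pointing down it reaches from about 400 to 825 mm from the base axis. Payload 7 kg.
Tool frame: the origin (TCP) lies between the finger pads; the fingertips stand 14 mm ahead of it and the grasp point (between the pads) lies 5 mm behind it; z points along the fingers, y is the direction in which the jaws open and shut (so a half turn about z gives the same grasp; the last joint's range is limited). The gripper opens to 85 mm and grips with 20 to 120 N. Pads are 22 mm wide; open, the fingers measure 114 mm over their backs; the gripper's body (76 mm by 85 mm) begins 54 mm behind the grasp point. The pads swing forward as they close: fully open they stand 13 mm farther back than shut.
Start: joints at [1.428, 0.359, 0.012, 0, -1.224, -0.288], TCP at [281.884, 613.3, 245.302] pointing down, gripper open.
Joint ranges: [-3.07, 3.07], [-1.43, 2.12], [-1.02, 1.25], [-3.03, 1.67], [-3.05, -0], [-3.03, 3.03]. Speed limits (rad/s): [2.39, 2.39, 3.01, 3.14, 3.14, 3.14].

## Interface

Orientations are given as a 3x3 rotation matrix whose columns are the frame's x, y, z axes.
In Python, from plant import state, capture, camera_model, job_done gives the robot as it stands.
- The arm moves only by the tool step_arm, never from a script. Its argument "moves" is one flat list of numbers, 6 for each row, row after row: the shift along the tool's x, y, z in cm, then the turn, a rotation vector about the tool's x, y, z in rad. In form: [dx, dy, dz, ax, ay, az, dx, dy, dz, ax, ay, az, ...]. A call has 1 to 10 rows; each row is the pose to reach, as a shift and turn from the pose commanded when the call began, along the tool's axes at that moment; what a row does not reach only later rows make up. A row lasts 1/12 s, in which the tool goes at most 41.7 mm and 7.16 degrees, less where a joint would pass 70% of its speed; a pose out of reach is approached as far as the arm can. A call with a gripper value outside its range is refused whole. "gripper" is the finger opening in cm, from 0 to 8.54, set as the call begins (left out, the last holds). The fingers move at their own pace and stop on an object; the grip force is fixed at half the most. Time passes only in rows, so rows that repeat a pose let the fingers close. It gives the time, the measured TCP pose, the force and the opening at its end, in the units of the state.
- state(): the state, without advancing time (a new reading comes with each control period).
- capture(name): name is "scene" or "top" or "wrist"; returns the picture (384x512x3 uint8, red, green, blue); there is no depth.
- camera_model(name): a dict with "camera_matrix" (3x3 intrinsics, pixels), "pose" (4x4, takes a point from camera to world coordinates). Camera axes: x right, y down, z forward; pixel columns grow to the right and rows downward; lengths in mm; the calibration is good to about 2 mm. A picture is of the moment at which its call begins: read the wrist's pose just before it. camera_model takes no time and is no camera call; for the wrist camera it gives the pose at the moment of the call.
- job_done(): hands the job in, once; it reports no verdict.
The state is a dict: "t": time; "qpos": joint angles; "joint_velocities": joint speeds; "joint_torque": joint torques, N m; "position": TCP position; "tool_rot": TCP orientation; "contact_force": force on the tool from outside, world axes, zero at the start; "ft_torque": the same for the moment, N m; "opening": finger opening in mm.
Only numpy, scipy, OpenCV 4.12 (cv2) and the standard library are available. Lean on these libraries where they do the work, as an engineer would, in place of code of your own. Each camera call takes 0.05 s, during which the arm holds its last target. There are 200 camera calls.

## Task

Slide the loose wooden shelf plank along the top of the desk riser, without lifting it off, into the channel between the two grey guide strips and on out past the riser's end, until its leading edge is in line with the coral line on the gauge post. At that overhang the plank would tip if left alone, so finish while still holding it, flat on the riser and still, so that a colleague can fit a leg under it. Leave all the other stationery where it is.

Things in the scene. Friction and masses are not known exactly. Their poses are not given: they have to be found in the camera images.
- riser: White desk riser with cream drawer fronts, fixed to the desk, 220 (x) by 420 (y) by 90 high. Origin at the centre of its underside, z up; flat top at z = 90. At its +y end (the robot's left) two grey guide strips, 10 wide and 10 high, stand on the top from y = 150 to the riser's end at y = 210: an 84 wide channel between them, centre line at x = -30. Turned up to 0.2 rad either way.
- channel_end (a point): Point on the riser's top on the centre line of the channel at the riser's +y end: riser coordinates (-30, 210, 90). Axes as the riser's. The channel runs 60 back from here (4 wider than the plank); before that the strips flare out over 23 into a lead-in mouth about 97 wide.
- plank: Loose light-wood shelf plank, 80 (x) by 240 (y) by 12 thick, 0.24 to 0.5 kg, lying on the riser behind the channel, up to 0.14 rad askew. Origin at the centre of its underside, z up, +y towards the channel. A blue upright tab to hold it by stands on its rear: 44 (x) by 14 (y), centred at x = 0, y = -95, from z = 12 to z = 50. Centre of mass near y = -9: it tips when over about 129 overhangs.
- plank_edge (a point): Middle of the plank's leading edge, on its top face: plank coordinates (0, 120, 12). Axes as the plank's.
- gauge: White gauge post fixed to the desk past the riser's +y end, beside the plank's way on the side away from the robot: 30 (x) by 40 (y) by 102 high on a steel foot, turned as the riser is, about 10 clear of a plank in the channel. A coral line 6 wide goes over its top and down its sides at y = 0. Origin at the centre of its underside.
- gauge_line (a point): Middle of the coral line on the top of the gauge post, 102 above the desk (as high as the plank's top face). Axes as the riser's: the plank's leading edge has to come to y = 0 of this frame, 142 to 172 past the riser's end.
- pen_cup: Cream pen cup, 72 across, 85 high, full of pens up to about 155, on the desk behind the riser; origin under its centre (a bystander, not to be disturbed)
- tape_roll: Pink roll of tape lying flat, 48 across, 18 high, on the riser's top beyond the plank; origin under its centre (a bystander, not to be disturbed)
- clip_jar: Small grey jar with metal cap, 34 across, 45 high, on the riser's top beyond the plank; origin under its centre (a bystander, not to be disturbed)
- note_pad: Yellow note block 76 x 76 x 22 on the desk off the riser's +y end, under the plank's way; origin under its centre (a bystander, not to be disturbed)
- eraser: Blue-grey eraser 22 x 52 x 13 on the desk behind the riser; origin under its centre (a bystander, not to be disturbed)
- marker: White marker pen 130 long (y), 16 thick, lying on the desk behind the riser; origin under its middle (a bystander, not to be disturbed)
- stapler: White and grey stapler 32 x 120 (y) x 44 on the desk off the riser's -y end; origin under its middle (a bystander, not to be disturbed)
Mind the look-alikes: they are no part of the job. Leave any purple look-alike of the gauge alone.

How it is judged:
By the outcome, as a careful person would: the job done as asked, in the order asked, and still so for the second after the job is handed in, while the arm keeps its last pose, push and grip.
It also fails if it takes over 43 s, if anything falls off the work surface, if the arm or the gripper's body presses on something with over 40 N, if the wrist force passes 120 N, or if a joint passes its speed limit or range.

## Working session

There is one attempt and no reset: what is moved stays moved. The work goes in short steps, Python scripts to look and compute and a tool call to move; the robot and the scene stay as the last step left them, time stands still between calls to the robot, and variables do not carry over. Pictures are saved under pics/ and viewed, about 8 in all and at most 12, crops included, and the job is handed in when it is done.

Besides the shell and the picture viewer there is one more tool, called after "Call:" as name(argument=value, ...), one argument or row to a line, values as JSON. step_arm: Moves the arm, as the interface text tells. Its arguments: {"type":"object","properties":{"moves":{"type":"array","items":{"type":"number"}},"gripper":{"type":"number"}},"required":["moves"]}

```bash
mkdir -p pics; cat > h.py <<'E'
import numpy as np, cv2
from plant import state, capture, camera_model, job_done
def ray(m,u,v,z):
    K=np.array(m["camera_matrix"]);P=np.array(m["pose"])
    d=P[:3,:3]@np.linalg.solve(K,[u,v,1.]);o=P[:3,3]
    return (o+d*(z-o[2])/d[2]).round(1)
def proj(m,p):
    K=np.array(m["camera_matrix"]);P=np.array(m["pose"])
    q=K@(P[:3,:3].T@(np.array(p)-P[:3,3]));return (q[:2]/q[2]).round(1)
def save(n,im): cv2.imwrite("pics/"+n+".png",im[...,::-1])
E
python3 - <<'E'
from h import *
a=capture("top");b=capture("scene")
np.save("top0.npy",a);np.save("scene0.npy",b)
save("top0",cv2.resize(a,(800,600),interpolation=cv2.INTER_CUBIC));save("scene0",cv2.resize(b,(800,600)))
s=state();print(s["t"],s["tool_rot"],s["opening"]);
for n in("top","scene"):print(camera_model(n))
E
```

```text
0.1 [[ 9.08571179e-01 -4.17729787e-01 -4.87122078e-04]
 [-4.17730050e-01 -9.08570139e-01 -1.38114742e-03]
 [ 1.34361842e-04  1.45835627e-03 -9.99998928e-01]] 85.38657162082556
{'camera_matrix': array([[349.66509076,   0.        , 254.94584672],
       [  0.        , 349.66509076, 192.19700817],
       [  0.        ,   0.        ,   1.        ]]), 'pose': array([[ 4.48243393e-02, -9.77583350e-01,  2.05722075e-01,
         4.09597069e+02],
       [-9.98990445e-01, -4.44773086e-02,  6.31342255e-03,
         6.46601078e+01],
       [ 2.97806743e-03, -2.05797382e-01, -9.78590092e-01,
         9.64471963e+02],
       [ 0.00000000e+00,  0.00000000e+00,  0.00000000e+00,
         1.00000000e+00]])}
{'camera_matrix': array([[481.75960957,   0.        , 260.27524805],
       [  0.        , 481.75960957, 195.76720739],
       [  0.        ,   0.        ,   1.        ]]), 'pose': array([[-6.51539222e-01,  6.11026918e-01, -4.49602878e-01,
         1.17485398e+03],
       [ 7.58543454e-01,  5.16596654e-01, -3.97164608e-01,
         5.63028235e+02],
       [-1.04149241e-02, -5.99811640e-01, -8.00073451e-01,
         1.09323581e+03],
       [ 0.00000000e+00,  0.00000000e+00,  0.00000000e+00,
         1.00000000e+00]])}
```

View pics/top0.png

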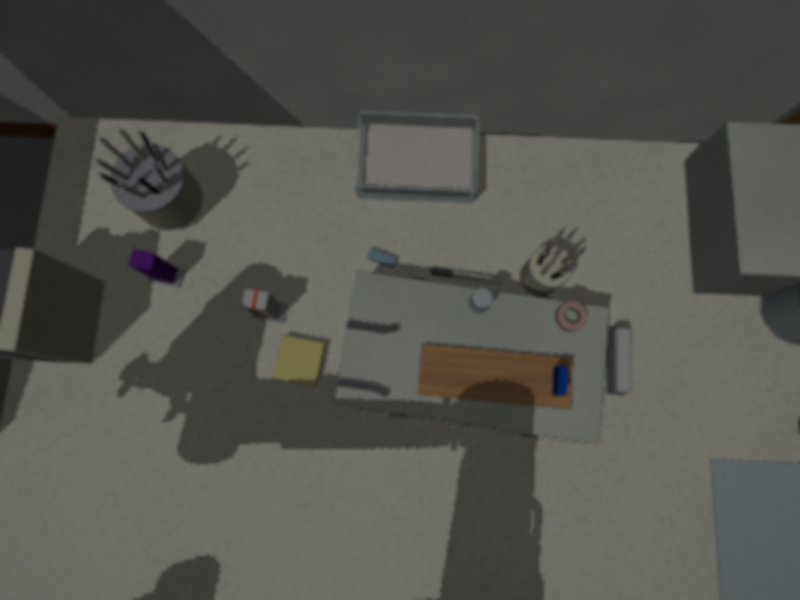

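View pics/scene0.png

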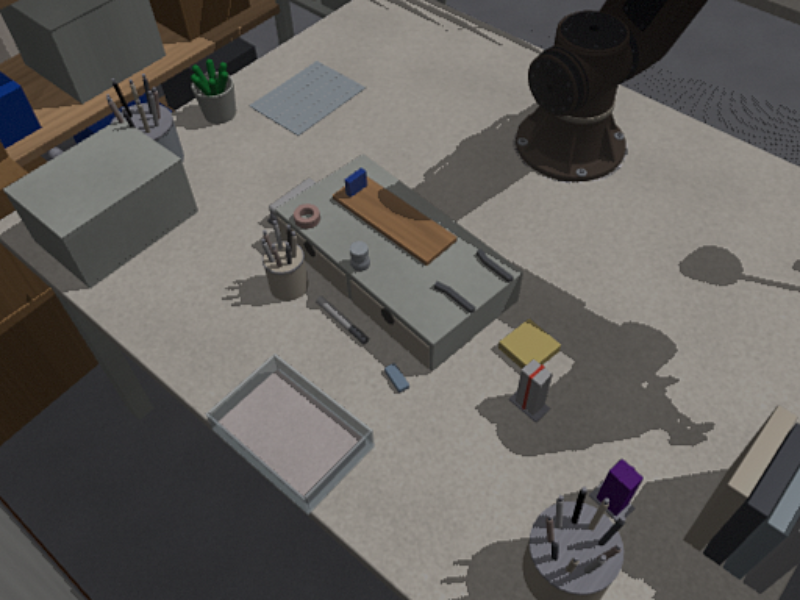

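Top view: plank at about (495,375) with its blue tab at (561,380). The gauge has a coral line at (257,300), and the purple look-alike is at (152,262). The strips are at (373,327) and (363,386). The only blue uprights on the riser and the only coral line are those named. Next I'll measure them.

```bash
python3 - <<'E'
from h import *
for n in("top","scene"):
    im=np.load(n+"0.npy");m=camera_model(n);hsv=cv2.cvtColor(im,cv2.COLOR_RGB2HSV)
    s=.64
    def big(mask,x0,y0,x1,y1):
        k=np.zeros_like(mask);k[y0:y1,x0:x1]=mask[y0:y1,x0:x1]
        c=max(cv2.findContours(k,0,1)[0],key=cv2.contourArea);return c
    roi=dict(top=(255,210,380,270),scene=(205,105,300,175))[n]
    wood=cv2.inRange(hsv,(5,110,30),(20,255,255)); blue=cv2.inRange(hsv,(108,150,25),(130,255,255))
    c=big(wood|blue if n=="top" else wood,*roi)
    q=cv2.boxPoints(cv2.minAreaRect(c)) if n=="top" else cv2.approxPolyDP(cv2.convexHull(c),3,True)[:,0]
    print(n,"plank",[(tuple(p.round(1)),ray(m,*p,102)) for p in q.astype(float)])
    c=big(blue,*roi); M=c[:,0].mean(0);print("tab",M,cv2.boundingRect(c),ray(m,*M,126 if n=="scene" else 140))
    red=cv2.inRange(hsv,(0,120,60),(6,255,255))|cv2.inRange(hsv,(174,120,60),(180,255,255))
    r2=dict(top=(150,180,180,205),scene=(325,225,360,270))[n]
    k=np.zeros_like(red);k[r2[1]:r2[3],r2[0]:r2[2]]=red[r2[1]:r2[3],r2[0]:r2[2]]
    print("red",[(x,y) for y,x in np.argwhere(k)])
im=np.load("top0.npy")
a=cv2.resize(im[165:290,150:400],None,fx=3.2,fy=3.2,interpolation=cv2.INTER_CUBIC)
b=np.load("scene0.npy")[95:275,165:365];b=cv2.resize(b,None,fx=3.2,fy=3.2,interpolation=cv2.INTER_CUBIC)
save("topcrop",cv2.convertScaleAbs(a,alpha=1.5));save("scenecrop",cv2.convertScaleAbs(b,alpha=1.4))
E
```

```text
top plank [((np.float64(267.8), np.float64(251.4)), array([445.2,  32.4, 102. ])), ((np.float64(270.7), np.float64(220.4)), array([521.3,  28. , 102. ])), ((np.float64(366.8), np.float64(229.4)), array([ 509.7, -209.7,  102. ])), ((np.float64(363.9), np.float64(260.4)), array([ 434.2, -201. ,  102. ]))]
tab [358.48837209 243.1627907 ] (355, 234, 8, 18) [ 472.2 -177.5  140. ]
red [(np.int64(163), np.int64(189)), (np.int64(163), np.int64(190)), (np.int64(162), np.int64(193)), (np.int64(162), np.int64(194)), (np.int64(162), np.int64(195)), (np.int64(162), np.int64(196))]
scene plank [((np.float64(213.0), np.float64(125.0)), array([ 512. , -200.3,  102. ])), ((np.float64(235.0), np.float64(114.0)), array([ 437.3, -182.3,  102. ])), ((np.float64(291.0), np.float64(153.0)), array([451.6,  39.7, 102. ])), ((np.float64(272.0), np.float64(168.0)), array([526.7,  34.3, 102. ]))]
tab [228.37681159 116.2173913 ] (221, 108, 13, 17) [ 474.1 -172.7  126. ]
red [(np.int64(346), np.int64(234)), (np.int64(347), np.int64(234)), (np.int64(345), np.int64(235)), (np.int64(346), np.int64(235)), (np.int64(347), np.int64(235)), (np.int64(344), np.int64(236)), (np.int64(345), np.int64(236)), (np.int64(346), np.int64(236)), (np.int64(343), np.int64(237)), (np.int64(344), np.int64(237)), (np.int64(345), np.int64(237)), (np.int64(342), np.int64(238)), (np.int64(343), np.int64(238)), (np.int64(344), np.int64(238)), (np.int64(340), np.int64(239)), (np.int64(341), np.int64(239)), (np.int64(342), np.int64(239)), (np.int64(339), np.int64(240)), (np.int64(340), np.int64(240)), (np.int64(341), np.int64(240)), (np.int64(339), np.int64(241)), (np.int64(340), np.int64(241)), (np.int64(339), np.int64(242)), (np.int64(339), np.int64(245))]
```

View pics/topcrop.png

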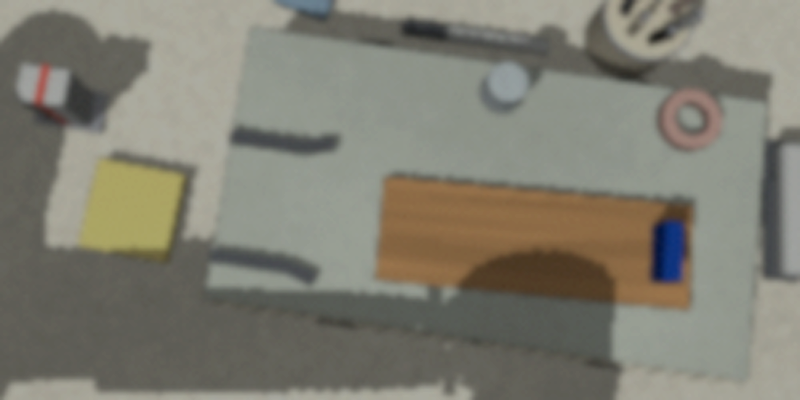

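View pics/scenecrop.png

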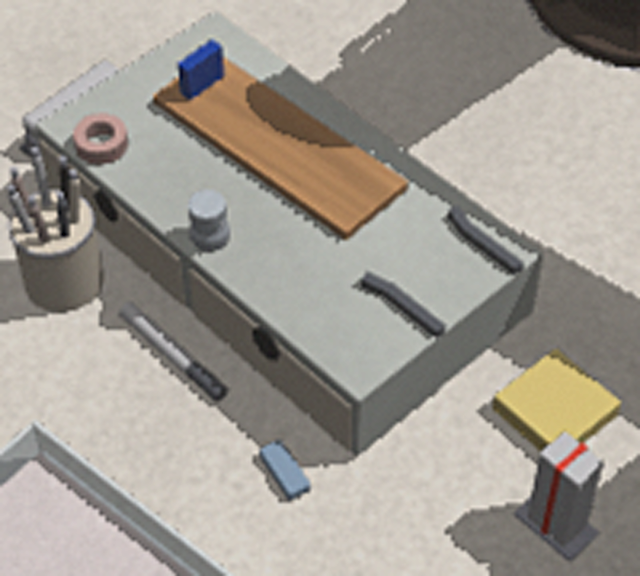

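```bash
python3 - <<'E'
from h import *
mt=camera_model("top");ms=camera_model("scene")
T=lambda x,y,z:ray(mt,150+x/3.2,165+y/3.2,z)
S=lambda x,y,z:ray(ms,165+x/3.2,95+y/3.2,z)
print("riser top"); 
for p in((248,27),(768,100),(748,377),(207,290)):print(T(*p,90))
print("riser scene(far+y,far-y,near-y,near+y)")
for p in((355,400),(30,118),(218,12),(540,255)):print(S(*p,90))
print("strips top A end,bend,B end,bend")
for p in((233,135),(305,146),(210,257),(280,268)):print(T(*p,100))
print("scene A end,bend, B end,bend")
for p in((441,328),(388,293),(518,266),(480,238)):print(S(*p,100))
print("line top ends (43,64),(46,105)",T(40,64,102),T(44,103,102))
print("scene line ends",S(584,447,102),S(558,469,102), "wrist rot",camera_model("wrist")["pose"])
E
```

```text
riser top
[639.7 143.4  90. ]
[ 598.5 -274.5   90. ]
[ 383.2 -251.9   90. ]
[429.6 162.1  90. ]
riser scene(far+y,far-y,near-y,near+y)
[643.3 144.5  90. ]
[ 596.3 -275.8   90. ]
[ 382.6 -241.    90. ]
[430.  169.6  90. ]
strips top A end,bend,B end,bend
[549.4 148.9 100. ]
[543.2  92.2 100. ]
[454.3 160.4 100. ]
[448.4 106.5 100. ]
scene A end,bend, B end,bend
[550.4 157.  100. ]
[550.1 102.2 100. ]
[458.7 166.5 100. ]
[454.8 124.4 100. ]
line top ends (43,64),(46,105) [598.9 304.7 102. ] [567.7 298.4 102. ]
scene line ends [570.8 308.8 102. ] [599.5 305.  102. ] wrist rot [[-4.17093671e-01 -8.65453382e-01 -2.77530743e-01  3.52432447e+02]
 [-9.08861498e-01  3.97812808e-01  1.25362468e-01  5.81163603e+02]
 [ 1.90991241e-03  3.04524899e-01 -9.52502461e-01  3.73004628e+02]
 [ 0.00000000e+00  0.00000000e+00  0.00000000e+00  1.00000000e+00]]
```

Call:
step_arm(
  moves=[35.8, 25.7, 0, 0, 0, -0.38, 35.8, 25.7, 0, 0, 0, -0.38, 35.8, 25.7, 0, 0, 0, -0.38, 35.8, 25.7, 0, 0, 0, -0.38, 35.8, 25.7, 0, 0, 0, -0.38, 35.8, 25.7, 0, 0, 0, -0.38, 35.8, 25.7, 0, 0, 0, -0.38, 35.8, 25.7, 0, 0, 0, -0.38, 35.8, 25.7, 0, 0, 0, -0.38, 35.8, 25.7, 0, 0, 0, -0.38],
)

```text
t: 0.93
position: [488.3, 249.2, 245.3]
tool_rot: [[0.999, -0.051, -0.0], [-0.051, -0.999, 0.0], [-0.0, -0.0, -1.0]]
contact_force: [0.9, 1.2, -0.6]
opening: 85.5
```

```bash
cat >> h.py <<'E'
from scipy.spatial.transform import Rotation as R
def go(x,y,z,yaw):
    "tool-frame shift (cm) and turn from measured pose to TCP (x,y,z), tool x at yaw, pointing down"
    s=state();A=np.array(s["tool_rot"]);c,k=np.cos(yaw),np.sin(yaw)
    B=np.array([[c,k,0],[k,-c,0],[0,0,-1]])
    print("t",s["t"],"pos",np.round(s["position"],1),"q",np.round(s["qpos"],2),"F",np.round(s["contact_force"],1),"M",np.round(s["ft_torque"],2),"open",round(s["opening"],1))
    print("shift",(A.T@(np.array([x,y,z])-s["position"])/10).round(2),"turn",R.from_matrix(A.T@B).as_rotvec().round(3))
E
python3 -c "
from h import *
go(474,-176,230,-0.055)"
```

```text
t 0.9333 pos [488.3 249.2 245.3] q [ 0.83  0.15 -0.27 -0.   -1.15  0.69] F [ 0.9  1.2 -0.6] M [ 0.08 -0.15  0.05] open 85.5
shift [ 0.72 42.54  1.53] turn [-0.     0.     0.004]
```

Call:
step_arm(
  moves=[0.7, 42, 1.5, 0, 0, 0, 0.7, 42, 1.5, 0, 0, 0, 0.7, 42, 1.5, 0, 0, 0, 0.7, 42, 1.5, 0, 0, 0, 0.7, 42, 1.5, 0, 0, 0, 0.7, 42, 1.5, 0, 0, 0, 0.7, 42, 1.5, 0, 0, 0, 0.7, 42, 1.5, 0, 0, 0, 0.7, 42, 1.5, 0, 0, 0, 0.7, 42, 1.5, 0, 0, 0],
)

```text
t: 1.77
position: [473.0, -166.9, 230.4]
tool_rot: [[0.999, -0.051, 0.0], [-0.051, -0.999, 0.0], [0.0, -0.0, -1.0]]
contact_force: [1.0, 0.7, -0.2]
opening: 85.5
```

Call:
step_arm(
  moves=[0, 0, 0, 0, 0, 0, 0, 0, 0, 0, 0, 0, 0, 0, 0, 0, 0, 0],
)

```text
t: 2.02
position: [473.4, -165.3, 230.1]
tool_rot: [[0.999, -0.052, -0.001], [-0.052, -0.999, 0.0], [-0.001, -0.0, -1.0]]
contact_force: [0.3, 0.5, 0.4]
opening: 85.4
```

```bash
python3 - <<'E'
from h import *
go(474,-176,230,-0.055)
m=camera_model("wrist");a=capture("wrist");np.save("w1.npy",a)
import pickle;pickle.dump(m,open("w1.pkl","wb"))
save("w1",cv2.convertScaleAbs(a,alpha=1.4));print(m["camera_matrix"])
hsv=cv2.cvtColor(a,cv2.COLOR_RGB2HSV);b=cv2.inRange(hsv,(108,150,25),(130,255,255))
for c in cv2.findContours(b,0,1)[0]:
    if cv2.contourArea(c)>200:
        print(cv2.boundingRect(c),cv2.approxPolyDP(c,4,True)[:,0].tolist())
        for p in cv2.approxPolyDP(c,4,True)[:,0]:print(p,ray(m,*p,140),ray(m,*p,102))
print("pred tab",proj(m,[474,-176,140]))
E
```

```text
t 2.0167 pos [ 473.4 -165.3  230.1] q [ 0.06  0.08 -0.38 -0.   -1.1   1.46] F [0.3 0.5 0.4] M [0.07 0.02 0.05] open 85.4
shift [0.11 1.07 0.01] turn [-0.     0.001  0.003]
[[271.86213129   0.         259.71830485]
 [  0.         271.86213129 191.55636277]
 [  0.           0.           1.        ]]
(270, 175, 17, 49) [[270, 177], [270, 222], [284, 223], [286, 178]]
[270 177] [ 493.4 -174.4  140. ] [ 483.3 -175.3  102. ]
[270 222] [ 452.7 -172.7  140. ] [ 435.6 -173.4  102. ]
[284 223] [ 451.1 -185.   140. ] [ 433.7 -187.8  102. ]
[286 178] [ 491.8 -187.6  140. ] [ 481.5 -190.9  102. ]
pred tab [272.8 198.9]
```

View pics/w1.png

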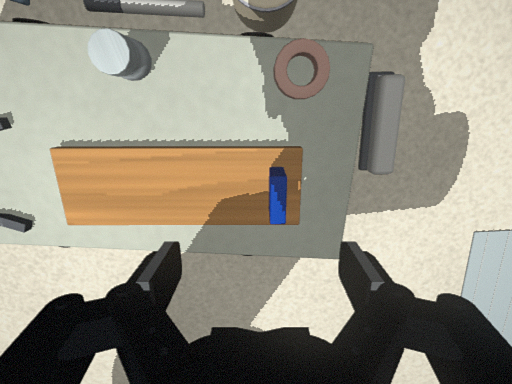

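The view shows the plank at (51–302, 148–224) and the tab at (278,199), clear of the tape (302,68) and the jar (110,50). Next is the plank's yaw.

```bash
python3 - <<'E'
from h import *
import pickle;m=pickle.load(open("w1.pkl","rb"));a=np.load("w1.npy");hsv=cv2.cvtColor(a,cv2.COLOR_RGB2HSV)
w=cv2.inRange(hsv,(5,110,30),(20,255,255))|cv2.inRange(hsv,(108,150,25),(130,255,255))
w[:140]=0;w[232:]=0
c=max(cv2.findContours(w,0,1)[0],key=cv2.contourArea)
for p in cv2.approxPolyDP(cv2.convexHull(c),4,True)[:,0]:print(p,ray(m,*p,102))
go(473,-181,121,-0.055)
E
```

```text
[298 223] [ 433.  -202.1  102. ]
[ 68 224] [444.1  34.6 102. ]
[ 50 149] [521.3  30.9 102. ]
[300 147] [ 511.  -204.7  102. ]
t 2.0667 pos [ 473.7 -164.5  230.3] q [ 0.06  0.08 -0.38 -0.   -1.1   1.46] F [ 0.2  1.  -0. ] M [-0.01 -0.02 -0.01] open 85.1
shift [ 0.02  1.65 10.93] turn [-0.     0.     0.004]
```

Call:
step_arm(
  moves=[0, 1.6, 2, 0, 0, 0, 0, 1.6, 5, 0, 0, 0, 0, 1.6, 8, 0, 0, 0, 0, 1.6, 10, 0, 0, 0, 0, 1.6, 10.9, 0, 0, 0, 0, 1.6, 10.9, 0, 0, 0, 0, 1.6, 10.9, 0, 0, 0],
)

```text
t: 2.65
position: [473.7, -180.1, 122.0]
tool_rot: [[0.999, -0.049, 0.0], [-0.049, -0.999, -0.0], [0.0, 0.0, -1.0]]
contact_force: [0.0, -0.0, 1.6]
opening: 85.3
```

Call:
step_arm(
  moves=[0, 0, 0, 0, 0, 0, 0, 0, 0, 0, 0, 0, 0, 0, 0, 0, 0, 0, 0, 0, 0, 0, 0, 0, 0, 0, 0, 0, 0, 0, 0, 0, 0, 0, 0, 0, 0, 0, 0, 0, 0, 0],
  gripper=0.8,
)

```text
t: 3.23
position: [473.2, -181.0, 121.9]
tool_rot: [[0.999, -0.051, 0.001], [-0.051, -0.999, -0.0], [0.001, 0.0, -1.0]]
contact_force: [-1.2, 0.2, 3.4]
opening: 13.3
```

```bash
python3 - <<'E'
from h import *
go(473,-181,121,-0.055)
m=camera_model("wrist");a=capture("wrist");np.save("w2.npy",a)
import pickle;pickle.dump(m,open("w2.pkl","wb"))
save("w2",cv2.convertScaleAbs(a,alpha=1.4))
E
```

```text
t 3.2333 pos [ 473.2 -181.   121.9] q [ 0.02  0.2  -0.52  0.   -0.85  1.5 ] F [-1.2  0.2  3.4] M [ 0.45  0.33 -0.04] open 13.3
shift [-0.02 -0.    0.09] turn [ 0.    -0.001  0.004]
```

View pics/w2.png

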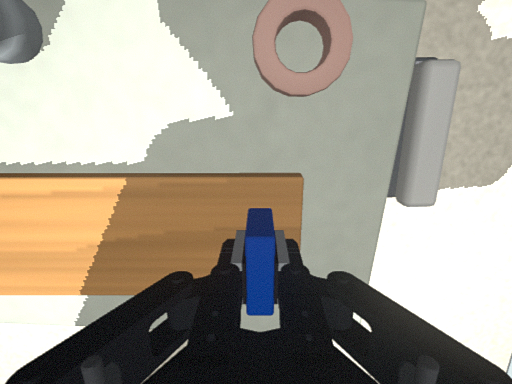

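Gripped (opening 13.3 mm, pads on the tab). Now I'll line the plank up ahead of the mouth.

```bash
python3 -c "
from h import *
go(473.6,-142,122,-0.108)"
```

```text
t 3.2833 pos [ 473.2 -181.   121.9] q [ 0.02  0.2  -0.52  0.   -0.85  1.5 ] F [-3.1  2.   5.4] M [ 0.5   0.42 -0.  ] open 12.9
shift [-0.16 -3.9  -0.01] turn [ 0.    -0.001  0.057]
```

Call:
step_arm(
  moves=[0, -0.4, 0, 0, 0, 0.005, 0, -0.9, 0, 0, 0, 0.01, 0, -1.4, 0, 0, 0, 0.02, -0.1, -1.9, 0, 0, 0, 0.027, -0.1, -2.4, 0, 0, 0, 0.034, -0.1, -2.9, 0, 0, 0, 0.042, -0.1, -3.4, 0, 0, 0, 0.05, -0.2, -3.9, 0, 0, 0, 0.057, -0.2, -3.9, 0, 0, 0, 0.057, -0.2, -3.9, 0, 0, 0, 0.057],
)

```text
t: 4.12
position: [473.2, -141.5, 121.9]
tool_rot: [[0.994, -0.107, 0.001], [-0.107, -0.994, 0.0], [0.001, -0.0, -1.0]]
contact_force: [-1.9, 0.4, 7.4]
opening: 13.0
```

```bash
python3 - <<'E'
from h import *
go(473.6,-142,122,-0.108)
a=capture("top");b=capture("scene");np.save("top1.npy",a);np.save("scene1.npy",b)
a=a[175:275,200:380];b=b[105:215,185:345]
a=cv2.resize(a,None,fx=4.4,fy=4.4,interpolation=cv2.INTER_CUBIC)
b=cv2.resize(b,None,fx=4.4,fy=4.4,interpolation=cv2.INTER_CUBIC)
save("top1",cv2.convertScaleAbs(a,alpha=1.7));save("scene1",cv2.convertScaleAbs(b,alpha=1.4))
E
```

```text
t 4.1167 pos [ 473.2 -141.5  121.9] q [ 0.11  0.18 -0.55 -0.   -0.84  1.35] F [-1.9  0.4  7.4] M [ 0.49  0.57 -0.04] open 13.0
shift [ 0.04  0.05 -0.01] turn [-0.    -0.001  0.   ]
```

View pics/top1.png

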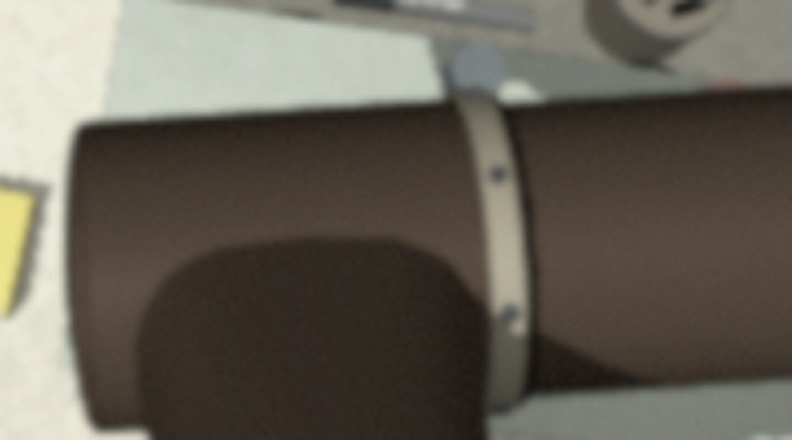

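The top view is blocked by the arm's elbow, so I'll use the scene view.

View pics/scene1.png

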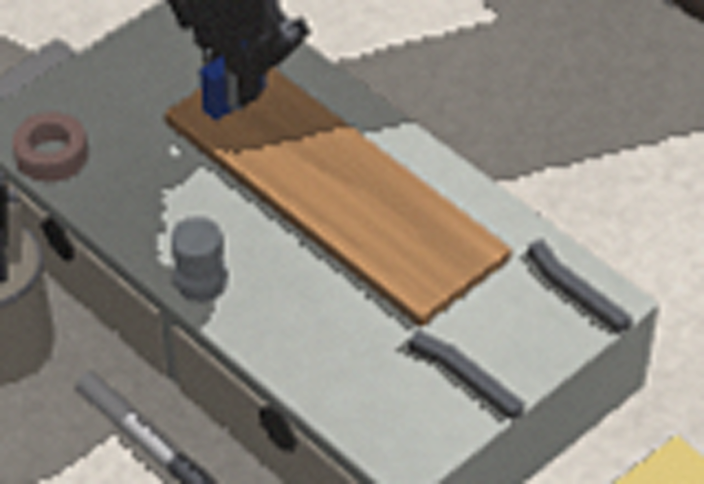

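Scene view: the plank's front corners are at (422,322) and (510,250), just short of the strip mouth at (415,340) and (538,245). It looks well aligned. I'll fit the edges numerically.

```bash
cat > meas.py <<'E'
from h import *
def edge(mask,x0,x1,m,z,name):
    # upper boundary of mask per column -> world points, line fit
    P=[]
    for x in range(x0,x1+1):
        r=np.flatnonzero(mask[:,x])
        if len(r):P.append(ray(m,x,r[0]-.5,z))
    P=np.array(P);k=np.polyfit(P[:,1],P[:,0],1);res=np.polyval(k,P[:,1])-P[:,0]
    print(name,"n",len(P),"slope %.3f"%k[0],"y %.0f..%.0f"%(P[0,1],P[-1,1]),"rms %.1f"%res.std());return k
E
python3 - <<'E'
from meas import *
m=camera_model("scene");im=np.load("scene1.npy");hsv=cv2.cvtColor(im,cv2.COLOR_RGB2HSV)
g=im.max(2)<75
T=lambda x,y:(185+x/4.4,105+y/4.4)
def box(M,x0,y0,x1,y1):
    k=np.zeros(M.shape,np.uint8);a,b=map(int,T(x0,y0));c,d=map(int,T(x1,y1));k[b:d,a:c]=M[b:d,a:c];return k,a,c
F,a,c=box(g,405,325,525,420);N,e,f=box(g,520,235,635,332)
print(int(F.sum()),int(N.sum()))
for nm,M,s in(("F",F,slice(a,c)),("N",N,slice(e,f))):
    print(nm,[(x,np.flatnonzero(M[:,x])[[0,-1]].tolist()) for x in range(s.start,s.stop) if M[:,x].any()])
W=cv2.inRange(hsv,(5,110,30),(20,255,255));W,a,c=box(W,150,60,520,330)
cc=max(cv2.findContours(W,0,1)[0],key=cv2.contourArea)
for p in cv2.approxPolyDP(cv2.convexHull(cc),2.5,True)[:,0]:print(p,ray(m,*p,102))
E
```

```text
137 121
F [(277, [179, 185]), (278, [178, 185]), (279, [178, 186]), (280, [178, 186]), (281, [178, 186]), (282, [182, 187]), (283, [184, 187]), (284, [183, 187]), (285, [184, 188]), (286, [184, 189]), (287, [184, 189]), (288, [185, 190]), (289, [186, 191]), (290, [189, 192]), (291, [188, 193]), (292, [188, 195]), (293, [189, 195]), (294, [190, 197]), (295, [191, 196]), (296, [191, 197]), (297, [192, 199]), (298, [193, 199]), (299, [194, 199]), (300, [195, 199]), (301, [195, 199]), (302, [196, 199]), (303, [197, 199])]
N [(304, [163, 163]), (305, [161, 164]), (306, [161, 165]), (307, [161, 166]), (308, [161, 168]), (309, [162, 170]), (310, [164, 170]), (311, [165, 171]), (312, [166, 171]), (313, [167, 173]), (314, [167, 173]), (315, [168, 173]), (316, [169, 174]), (317, [170, 176]), (318, [170, 176]), (319, [171, 178]), (320, [172, 177]), (321, [172, 178]), (322, [173, 179]), (323, [174, 179]), (324, [175, 179]), (325, [178, 179]), (326, [176, 179]), (327, [177, 179])]
[223 130] [ 508.  -164.3  102. ]
[246 121] [ 438.3 -138.   102. ]
[300 162] [461.5  78.7 102. ]
[280 178] [539.6  72.5 102. ]
```

```bash
python3 - <<'E'
from meas import *
m=camera_model("scene");im=np.load("scene1.npy");hsv=cv2.cvtColor(im,cv2.COLOR_RGB2HSV)
g=(im.max(2)<75).astype(np.uint8);g[:160]=0
F=g.copy();F[:183]=0;F[:,:286]=0;N=g.copy();N[:,:310]=0
kF=edge(F,290,302,m,100,"far inner");kN=edge(N,311,326,m,100,"near outer")
W=cv2.inRange(hsv,(5,110,30),(20,255,255));W[180:]=0;W[:105]=0
kP=edge(W,264,297,m,102,"plank near")
# plank far edge top: lower boundary incl. 12 mm side -> z=90 there
P=[]
for x in range(235,276):
    r=np.flatnonzero(W[:,x]);P.append(ray(m,x,r[-1]+.5,90))
P=np.array(P);kQ=np.polyfit(P[:,1],P[:,0],1);print("plank far slope",kQ[0])
for y in(70,110,150):print(y,[np.polyval(k,y).round(1) for k in(kF,kN,kP,kQ)])
E
```

```text
far inner n 13 slope 0.047 y 114..152 rms 1.5
near outer n 16 slope 0.133 y 106..160 rms 1.6
plank near n 34 slope 0.110 y -65..65 rms 0.8
plank far slope 0.10622843069057286
70 [np.float64(542.6), np.float64(442.9), np.float64(458.5), np.float64(532.6)]
110 [np.float64(544.5), np.float64(448.2), np.float64(462.9), np.float64(536.9)]
150 [np.float64(546.4), np.float64(453.5), np.float64(467.4), np.float64(541.1)]
```

Lined up to within about 2 mm. Now entering the channel.

Call:
step_arm(
  moves=[0, -0.5, 0, 0, 0, 0, 0, -1.1, 0, 0, 0, 0, 0, -1.7, 0, 0, 0, 0, 0, -2.3, 0, 0, 0, 0, 0, -2.9, 0, 0, 0, 0, 0, -3.5, 0, 0, 0, 0, 0, -4, 0, 0, 0, 0, 0, -4, 0, 0, 0, 0],
)

```text
t: 4.88
position: [477.5, -101.7, 121.9]
tool_rot: [[0.994, -0.107, 0.001], [-0.107, -0.994, -0.0], [0.001, 0.0, -1.0]]
contact_force: [-1.6, 0.8, 7.4]
opening: 13.2
```

```bash
python3 -c "
from h import *
go(473.6,-142,122,-0.108)"
```

```text
t 4.8833 pos [ 477.5 -101.7  121.9] q [ 0.19  0.17 -0.56  0.   -0.84  1.27] F [-1.6  0.8  7.4] M [0.11 0.54 0.02] open 13.2
shift [ 0.04  4.05 -0.01] turn [ 0.    -0.001  0.001]
```

Call:
step_arm(
  moves=[0, -0.5, 0, 0, 0, 0, 0, -1.1, 0, 0, 0, 0, 0, -1.7, 0, 0, 0, 0, 0, -2.3, 0, 0, 0, 0, 0, -2.9, 0, 0, 0, 0, 0, -3.5, 0, 0, 0, 0, 0, -4, 0, 0, 0, 0, 0, -4, 0, 0, 0, 0],
)

```text
t: 5.55
position: [481.8, -62.0, 121.9]
tool_rot: [[0.994, -0.107, 0.0], [-0.107, -0.994, -0.0], [0.0, 0.0, -1.0]]
contact_force: [-2.1, 0.7, 7.5]
opening: 13.1
```

```bash
python3 - <<'E'
from h import *
go(473.6,-142,122,-0.108)
b=capture("scene");np.save("scene2.npy",b);b=b[105:215,205:345]
save("scene2",cv2.convertScaleAbs(cv2.resize(b,None,fx=5,fy=5,interpolation=cv2.INTER_CUBIC),alpha=1.4))
E
```

```text
t 5.55 pos [481.8 -62.  121.9] q [ 0.28  0.17 -0.56  0.   -0.84  1.18] F [-2.1  0.7  7.5] M [-0.03  0.58  0.02] open 13.1
shift [ 0.05  8.04 -0.01] turn [ 0.    -0.     0.001]
```

View pics/scene2.png

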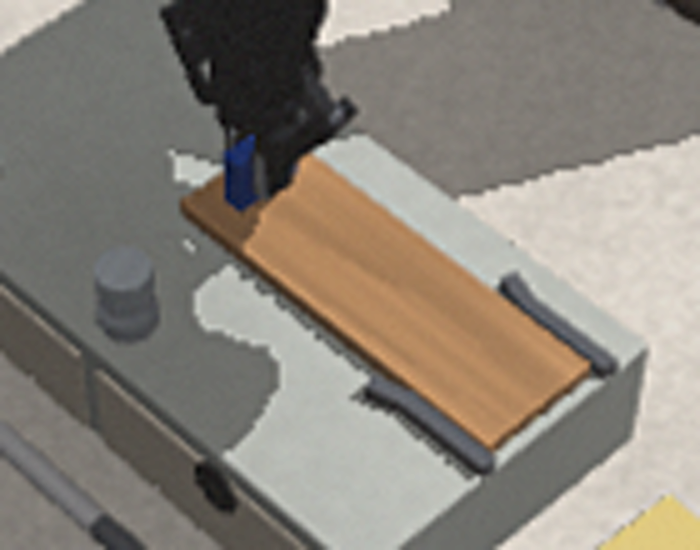

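The plank is inside the channel, between the strips at (430,420) and (555,325), with no side force. Carrying on.

Call:
step_arm(
  moves=[0, -0.5, 0, 0, 0, 0, 0, -1.2, 0, 0, 0, 0, 0, -2, 0, 0, 0, 0, 0, -2.8, 0, 0, 0, 0, 0, -3.6, 0, 0, 0, 0, 0, -4.4, 0, 0, 0, 0, 0, -5.2, 0, 0, 0, 0, 0, -5.7, 0, 0, 0, 0, 0, -6, 0, 0, 0, 0, 0, -6, 0, 0, 0, 0],
)

```text
t: 6.43
position: [488.1, -2.6, 121.9]
tool_rot: [[0.994, -0.107, 0.0], [-0.107, -0.994, -0.001], [0.0, 0.001, -1.0]]
contact_force: [-2.0, -1.8, 8.3]
opening: 13.0
```

```bash
python3 -c "
from h import *
go(473.6,-142,122,-0.108)"
```

```text
t 6.4333 pos [488.1  -2.6 121.9] q [ 0.4   0.17 -0.56  0.   -0.84  1.06] F [-2.  -1.8  8.3] M [-0.62  0.52  0.02] open 13.0
shift [ 0.06 14.02 -0.  ] turn [ 0.001 -0.     0.001]
```

Call:
step_arm(
  moves=[0, -0.5, 0, 0, 0, 0, 0, -1.2, 0, 0, 0, 0, 0, -2, 0, 0, 0, 0, 0, -2.8, 0, 0, 0, 0, 0, -3.6, 0, 0, 0, 0, 0, -4.4, 0, 0, 0, 0, 0, -5.2, 0, 0, 0, 0, 0, -5.7, 0, 0, 0, 0, 0, -6, 0, 0, 0, 0, 0, -6, 0, 0, 0, 0],
)

```text
t: 7.27
position: [494.4, 56.9, 121.9]
tool_rot: [[0.994, -0.107, -0.0], [-0.107, -0.994, -0.001], [0.0, 0.001, -1.0]]
contact_force: [-1.6, -2.0, 8.1]
opening: 13.1
```

Call:
step_arm(
  moves=[0, -0.5, 0, 0, 0, 0, 0, -1, 0, 0, 0, 0, 0, -1.5, 0, 0, 0, 0, 0, -2, 0, 0, 0, 0, 0, -2.4, 0, 0, 0, 0, 0, -2.4, 0, 0, 0, 0, 0, -2.4, 0, 0, 0, 0],
)

```text
t: 7.85
position: [497.0, 80.6, 121.9]
tool_rot: [[0.994, -0.107, 0.0], [-0.107, -0.994, -0.001], [0.0, 0.001, -1.0]]
contact_force: [-1.8, -2.7, 7.6]
opening: 13.1
```

```bash
python3 - <<'E'
from h import *
go(473.6,-142,122,-0.108)
t=capture("top");np.save("top3.npy",t)
b=capture("scene");np.save("scene3.npy",b);b=b[160:260,265:365]
t=t[170:270,140:240]
f=lambda i:cv2.resize(i,(400,400),interpolation=cv2.INTER_CUBIC)
save("both3",cv2.convertScaleAbs(np.hstack([f(b),f(t)]),alpha=1.5))
E
```

```text
t 7.85 pos [497.   80.6 121.9] q [ 0.55  0.2  -0.53  0.   -0.85  0.91] F [-1.8 -2.7  7.6] M [-0.91  0.53  0.02] open 13.1
shift [ 0.07 22.39  0.  ] turn [ 0.001 -0.     0.   ]
```

View pics/both3.png

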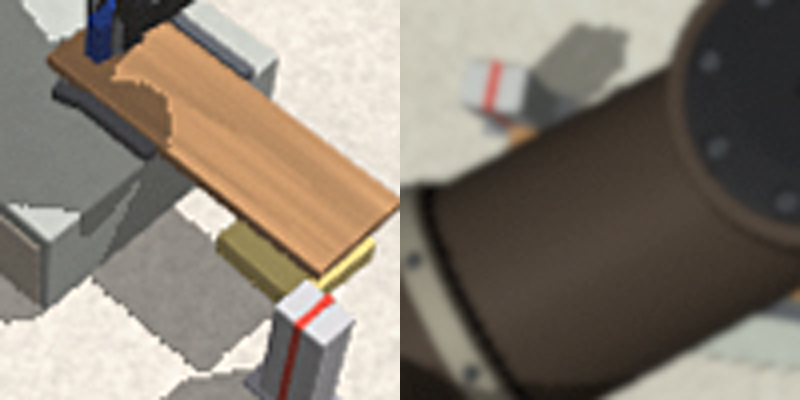

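Left half (scene): the leading edge runs (320,270)–(398,202) and the coral line (303,325)–(330,298), so the edge is still short of the line. I'll measure the gap.

```bash
cat > gap.py <<'E'
import sys
from h import *
def gap(im):
    m=camera_model("scene");hsv=cv2.cvtColor(im,cv2.COLOR_RGB2HSV)
    d=np.array([.107,.994])
    red=cv2.inRange(hsv,(0,120,60),(6,255,255))|cv2.inRange(hsv,(174,120,60),(180,255,255))
    red[:225]=0;red[:,:325]=0;red[241:]=0;red[:,365:]=0
    L=[ray(m,x,y,102)[:2]@d for y,x in np.argwhere(red)]
    print("coral: n",len(L),"mean %.1f sd %.1f"%(np.mean(L),np.std(L)))
    wood=cv2.inRange(hsv,(5,110,30),(20,255,255)); E=[]
    # walk along plank direction lines across the width; print brightness profile
    for u in(-25,-10,5,20,30):
        prof=[]
        for s in np.arange(SC-30,SC+30,1.):
            p=np.array([497.+4,80.6+4]);n=np.array([.994,-.107])
            base=p+n*u; base=base+d*(s-base@d)
            q=proj(m,[*base,102]);
            v=cv2.getRectSubPix(im.astype(np.float32),(1,1),(float(q[0]),float(q[1])))[0,0];prof.append(v)
        prof=np.array(prof);r=prof[:,0]
        g=np.diff(cv2.GaussianBlur(r[None],(5,1),0)[0])
        k=int(np.argmin(g[8:])+8);print("u",u,"first drop at %.0f"%(SC-30+k+.5)," R:",r[max(0,k-6):k+8].round().astype(int).tolist())
SC=float(sys.argv[2])
gap(np.load(sys.argv[1]))
E
python3 gap.py scene3.npy 350
```

```text
coral: n 19 mean 365.9 sd 1.4
u -25 first drop at 350  R: [131, 132, 134, 135, 134, 130, 118, 106, 89, 92, 110, 133, 153, 158]
u -10 first drop at 350  R: [127, 128, 128, 130, 131, 131, 123, 105, 83, 84, 101, 125, 141, 151]
u 5 first drop at 360  R: [112, 143, 161, 172, 172, 164, 141, 115, 90, 89, 91, 97, 119, 136]
u 20 first drop at 358  R: [93, 108, 137, 154, 164, 166, 152, 123, 99, 87, 85, 93, 109, 127]
u 30 first drop at 358  R: [92, 109, 134, 159, 173, 163, 146, 122, 104, 90, 85, 85, 101, 123]
```

Call:
step_arm(
  moves=[0, -0.4, 0, 0, 0, 0, 0, -0.8, 0, 0, 0, 0, 0, -1.1, 0, 0, 0, 0, 0, -1.4, 0, 0, 0, 0, 0, -1.4, 0, 0, 0, 0, 0, -1.4, 0, 0, 0, 0],
)

```text
t: 8.45
position: [498.4, 94.2, 121.9]
tool_rot: [[0.994, -0.107, -0.0], [-0.107, -0.994, -0.001], [-0.0, 0.001, -1.0]]
contact_force: [-1.3, -4.1, 8.2]
opening: 13.4
```

```bash
python3 - <<'E'
from h import *
go(473.6,-142,122,-0.108)
t=capture("top");np.save("top4.npy",t)
b=np.mean([capture("scene").astype(float) for _ in range(3)],0).round().astype(np.uint8);np.save("scene4.npy",b)
b=b[195:265,300:370]
t=t[170:220,145:195]
f=lambda i:cv2.resize(i,(400,400),interpolation=cv2.INTER_CUBIC)
save("both4",cv2.convertScaleAbs(np.hstack([f(b),f(t)]),alpha=1.5))
E
python3 gap.py scene4.npy 364
```

```text
t 8.45 pos [498.4  94.2 121.9] q [ 0.58  0.2  -0.52  0.   -0.85  0.89] F [-1.3 -4.1  8.2] M [-1.53  0.45  0.06] open 13.4
shift [8.000e-02 2.375e+01 1.000e-02] turn [0.001 0.    0.   ]
coral: n 20 mean 365.8 sd 1.4
u -25 first drop at 364  R: [132, 132, 134, 135, 135, 128, 113, 91, 85, 96, 114, 133, 145, 153]
u -10 first drop at 364  R: [128, 128, 129, 131, 132, 129, 114, 101, 92, 100, 123, 141, 154, 163]
u 5 first drop at 362  R: [131, 131, 132, 133, 134, 132, 124, 108, 90, 88, 95, 115, 139, 152]
u 20 first drop at 364  R: [133, 133, 135, 138, 140, 135, 123, 102, 96, 103, 126, 143, 157, 163]
u 30 first drop at 364  R: [144, 145, 146, 147, 144, 136, 120, 100, 90, 92, 115, 135, 155, 162]
```

View pics/both4.png

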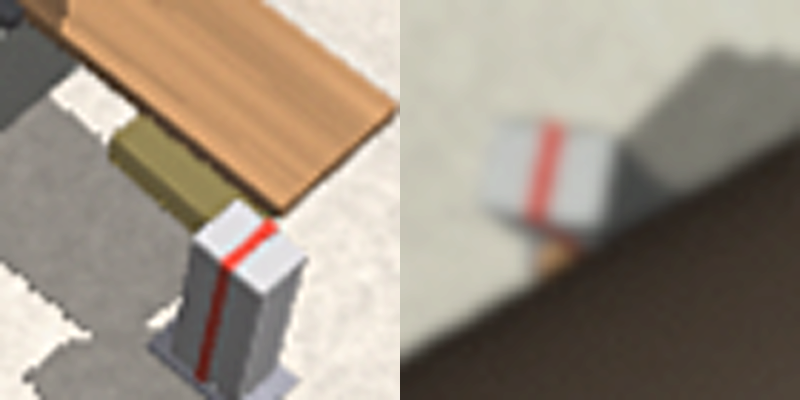

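Scene view: the edge corner at (280,212) is 1–2 mm short of the coral line extended. In the top view the wood corner at (533,258) nearly meets the line extended, about 0–1 mm short. One last nudge, then settle.

Call:
step_arm(
  moves=[0, -0.07, 0, 0, 0, 0, 0, -0.14, 0, 0, 0, 0, 0, -0.14, 0, 0, 0, 0, 0, -0.14, 0, 0, 0, 0, 0, -0.14, 0, 0, 0, 0, 0, -0.14, 0, 0, 0, 0],
)

```text
t: 9.15
position: [498.4, 95.2, 121.9]
tool_rot: [[0.994, -0.108, -0.0], [-0.108, -0.994, -0.002], [-0.0, 0.002, -1.0]]
contact_force: [-1.7, -6.3, 8.2]
opening: 13.3
```

```bash
python3 - <<'E'
from h import *
b=np.mean([capture("scene").astype(float) for _ in range(4)],0).round().astype(np.uint8);np.save("scene5.npy",b)
go(473.6,-142,122,-0.108);s=state();print("vel",np.abs(s["joint_velocities"]).max())
save("fin",cv2.convertScaleAbs(cv2.resize(b[100:270,160:380],(776,600),interpolation=cv2.INTER_CUBIC),alpha=1.4))
# flatness: triangulate front-edge visible corner height via expected width at z=102
m=camera_model("scene");hsv=cv2.cvtColor(b,cv2.COLOR_RGB2HSV);W=cv2.inRange(hsv,(5,110,30),(20,255,255));W[:150]=0
c=max(cv2.findContours(W,0,1)[0],key=cv2.contourArea)
for p in cv2.approxPolyDP(cv2.convexHull(c),2,True)[:,0]:print(p,ray(m,*p,102))
E
python3 gap.py scene5.npy 364
```

```text
t 9.35 pos [498.4  95.1 121.9] q [ 0.58  0.2  -0.52  0.   -0.85  0.88] F [-1.1 -7.3  9.2] M [-2.25  0.21 -0.01] open 13.4
shift [ 0.09 23.84  0.03] turn [0.002 0.    0.   ]
vel 0.0011792697690809755
[  0 156] [ 977.9 -567.5  102. ]
[ 32 184] [ 977.  -413.9  102. ]
[ 62 232] [1015.1 -227.3  102. ]
[  0 284] [1190.5 -217.8  102. ]
coral: n 20 mean 365.8 sd 1.4
u -25 first drop at 364  R: [132, 132, 133, 134, 135, 132, 126, 113, 102, 99, 104, 117, 137, 150]
u -10 first drop at 364  R: [128, 128, 129, 130, 130, 129, 120, 106, 88, 80, 93, 114, 135, 156]
u 5 first drop at 364  R: [131, 132, 132, 134, 133, 129, 124, 106, 100, 104, 125, 146, 159, 163]
u 20 first drop at 364  R: [133, 134, 136, 138, 137, 129, 113, 97, 81, 92, 113, 137, 154, 160]
u 30 first drop at 364  R: [144, 145, 146, 147, 146, 144, 121, 98, 87, 102, 123, 150, 159, 163]
```

View pics/fin.png

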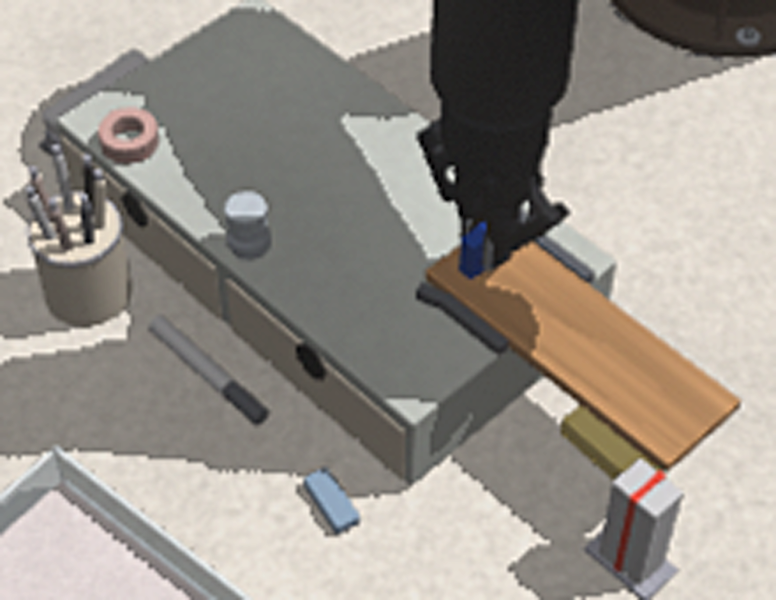

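Call:
step_arm(
  moves=[0, 0, 0, 0, 0, 0, 0, 0, 0, 0, 0, 0, 0, 0, 0, 0, 0, 0, 0, 0, 0, 0, 0, 0, 0, 0, 0, 0, 0, 0, 0, 0, 0, 0, 0, 0],
)

```text
t: 9.85
position: [498.4, 95.2, 121.9]
tool_rot: [[0.994, -0.108, -0.0], [-0.108, -0.994, -0.002], [-0.0, 0.002, -1.0]]
contact_force: [-1.2, -6.3, 8.2]
opening: 12.9
```

```bash
python3 -c "
from h import *
go(473.6,-142,122,-0.108);print(job_done())"
```

```text
t 9.85 pos [498.4  95.2 121.9] q [ 0.58  0.2  -0.52  0.   -0.85  0.88] F [-1.2 -6.3  8.2] M [-2.24  0.18  0.  ] open 12.9
shift [ 0.08 23.85  0.03] turn [0.002 0.    0.   ]
the job is handed in; nothing more can be done
None
```

I gripped the plank by its blue tab, straightened it and slid it along the riser, through the channel and out to the gauge. I handed it in at 9.85 s, still gripped and still.

- **Edge position:** the two estimates disagree slightly. The scene camera put the leading edge about 1–2 mm short of the coral line. Arm position plus the top camera put it about 0.5 mm past. I stopped between the two.
- **Held and still:** the tool height stayed at 121.9 mm throughout the slide and the tool tilt was 0.002 rad at the end. The grip opening was 13 mm and joint speeds were about 0.001 rad/s. At the end the tool was pressing down with about 8 N.
- **Flatness:** I did not measure this directly. My image check picked up the wrong contour, so it rests on the tool's height and tilt, the firm grip and the final picture.
- **Forces:** about 6 N pushed back along the slide at the end, which I took to be friction. The readings never came near the limits.
- **Other items:** in the last picture nothing looked moved. The stapler was mostly hidden in it.

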